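Put the rinsed beaker upside down on the air-drying peg

ROBOT

A 7-joint arm with a two-finger parallel gripper is mounted at the origin on a cart in front of the work surface, level with it; the furniture and walls round the work are solid. World frame = base frame: x ahead of the robot, y to its left, z up, the work surface at z = 0. Lengths are in m, angles in degrees, forces in N, time in s.
With the tool pointing down it reaches from about 0.375 to 0.925 m from the base axis. Payload 3.1 kg.
Tool frame: the origin (TCP) lies midway between the tips of the shut fingers; the grasp point (between the pads) lies 19 mm behind it; z points along the fingers, y is the line along which they close (so a half turn about z gives the same grasp; the last joint's range is limited). The gripper opens to 85 mm and grips with 20 to 120 N. Pads are 22 mm wide; open, the fingers measure 114 mm over their backs; the gripper's body (76 mm by 85 mm) begins 54 mm behind the grasp point. The pads swing forward as they close: fully open they stand 13 mm farther back than shut.
Start: joints at [69.053, 21.939, 2.515, 91.553, -1.026, 66.532, -2.859], TCP at [0.172, -0.627, 0.231] pointing down, gripper open.
Joint ranges: [-149.38, 149.38], [-23.57, 123.04], [-84.95, 90], [0, 143.3], [-89.99, 269.99], [3.08, 112.72], [-163.45, 163.45]. Speed limits (degrees/s): [159.86, 159.86, 180, 180, 180, 180, 180].

INTERFACE

Orientations are given as [roll, pitch, yaw] about the fixed x, y, z axes, in that order (R = Rz(yaw) Ry(pitch) Rx(roll)).
In Python, from bench import manip, imaging gives the robot as it stands (manip), with the cameras (imaging).
- The arm moves only by the shell command python3 drive.py 'ROWS'. ROWS is one flat JSON list of numbers that holds 1 to 5 rows one after another, with no inner brackets; each row has 7 numbers: dx, dy, dz in m, then a rotation vector rx, ry, rz in degrees, then the finger opening in m; each row shifts and turns the commanded pose from where the row before left it, along the tool's axes as they then stand; what a row does not reach is not made up. A row lasts 1/10 s, in which the tool goes at most 0.05 m and 8.59 degrees, less where a joint would pass 70% of its speed; a pose out of reach is approached as far as the arm can. The fingers move at their own pace and stop on an object; the grip force is fixed at half the most. Time passes only in rows, so rows that do not move let the fingers close. It prints the time, the measured TCP pose, the force, the opening and the grip force at its end. Input that does not fit is refused with a message, and nothing moves.
- manip.get_obs(): the state, without advancing time (a new reading comes with each control period).
- imaging.camera(name): name is "scene" or "top" or "wrist"; returns a dict with "pixels" (384x512x3 uint8, red, green, blue), "fx", "fy", "cx", "cy" (pixels), "position" and "rotation" of the camera in the world. Camera axes: x right, y up, looking along -z (the intrinsics and any distortion apply to the point x, -y, -z); pixel columns grow to the right and rows downward; lengths in m; the calibration is good to about 2 mm. A picture is of the moment at which its call begins. There is no depth.
- manip.finish_job(): hands the job in; it is judged then, once.
The state is a dict: "clock": time; "joints": joint angles; "qvel": joint speeds; "joint_efforts": joint torques, N m; "ee_pos": TCP position; "tool_rot": TCP orientation; "ft_force": force on the tool from outside, world axes, zero at the start; "wrist_torque": the same for the moment, N m; "finger_gap": finger opening in m; "grasp_force": force on a finger pad.
Only numpy, scipy, OpenCV 4.12 (cv2) and the standard library are available. Lean on these libraries where they do the work, as an engineer would, in place of code of your own. Each camera call takes 0.05 s, during which the arm holds its last target. There are 200 camera calls.

TASK

Take the rinsed steel beaker from the sloping drain cradle and put it upside down over the air-drying peg, the one with the thick sprung seat round it. Push the beaker down gently so that the seat sinks well over half of its travel and keep it there for about half a second to give the burst of air, then let the seat rise again and leave the beaker standing on it, released. Find the seat's height by feel, never push hard, and leave the spray can, the glue jar and the two pegs' stands as they are.

Things in the scene. Friction and masses are not known exactly. Their poses are not given: they have to be found in the camera images.
- beaker: Loose plain steel beaker: straight round cup, 120 mm long, 52 mm outside and 44 mm inside diameter, bottom 6 mm thick, 0.1 to 0.2 kg. Origin at the centre of the outside of its closed bottom; z runs along its axis from the bottom to the open mouth. It starts lying in the drain cradle, mouth 20 degrees below level and roughly to the robot's left (+y).
- beaker_mouth (a point): Centre of the beaker's open mouth, in the plane of the rim, 120 mm from the beaker's origin along its z axis. At the start the rim rests against the cradle's low lip.
- cradle: Drain cradle, fixed: aluminium V trough 94 mm long on a grey foot 80 x 120 mm. Origin on the foot's underside, 10 mm behind its middle; z up; the trough slopes 20 degrees down towards +y. It is narrower than the beaker, so fingers pass down on both sides. The beaker's bottom starts at (0, -55, 86) mm in this frame; the 25 mm next to the bottom overhang freely.
- air_peg: Air-drying peg, fixed: upright steel peg 36 mm thick on a round grey foot 110 mm across and 12 mm thick. Round the peg sit a clamp ring, a black bellows and on top a thick grey sprung seat, 60 mm across and 20 mm thick, on which the beaker's rim comes to rest. Origin at the centre of the foot's underside, on the peg's axis, z up. More than 25 N between beaker and peg is too hard.
- peg_top (a point): Top of the air-drying peg, on its axis, 132 mm above the foot's underside; the last 14 mm taper to 16 mm diameter. The clamp ring is set by hand to any height (it does not slip in use), so the seat's top is anywhere from 58 to 88 mm above the foot's underside and has to be found by feel.
- seat (a joint): How far the sprung seat of the air-drying peg is pressed down, in m: 0 up, 0.014 fully down. It starts to sink at about 3 N and needs 0.5 N more per mm (10 N at the end of travel, then a hard stop); it rises again by itself. The beaker's weight alone does not sink it.
- plain_peg: The other drying peg, fixed, not to be used: same foot and peg, but with only a thin rigid flange, 60 mm across and 6 mm thick, no bellows. Origin at the centre of the foot's underside, z up.
- spray_can: Loose bystander: tall spray can with white cap, 65 mm diameter, 200 mm high, standing towards the back. Origin at the centre of its underside.
- glue_jar: Loose bystander: small white jar with black cap, 38 mm diameter, 50 mm high. Origin at the centre of its underside.

How it is judged:
By the outcome, as a careful person would: the job done as asked, in the order asked, and still so for the second after the job is handed in, with the robot touching nothing.
It also fails if it takes over 51 s, if anything falls off the work surface, if the arm or the gripper's body presses on something with over 40 N, if the wrist force passes 120 N, or if a joint passes its speed limit or range.

## Working session

There is one attempt and no reset: what is moved stays moved. The work goes in short steps, Python scripts to look and compute and a shell command to move; the robot and the scene stay as the last step left them, time stands still between calls to the robot, and variables do not carry over. Pictures are saved under pics/ and viewed, at most 10 in all, crops included, and the job is handed in when it is done.

```bash
ls; mkdir -p pics; python3 - <<'E'
from bench import manip, imaging
import cv2,pickle
d={}
for n in("scene","top"):
    c=imaging.camera(n);d[n]=c
    cv2.imwrite(f"pics/{n}0.png",c["pixels"][:,:,::-1])
    print(n,{k:v for k,v in c.items() if k!="pixels"})
pickle.dump(d,open("c0.pkl","wb"))
print(manip.get_obs())
E
```

```text
bench.py
drive.py
pics
scene {'fx': 370.9149035513446, 'fy': 370.9149035513446, 'cx': 257.0169661744938, 'cy': 192.37624502433925, 'position': array([ 0.26356529, -0.38790615,  0.7657422 ]), 'rotation': array([ 3.95195617e+01, -5.30110816e-04, -3.60445830e+01])}
top {'fx': 404.504178891821, 'fy': 404.504178891821, 'cx': 248.2406891927233, 'cy': 188.69018509370449, 'position': array([0.49398473, 0.06743784, 1.16897606]), 'rotation': array([  5.96099654,  -0.69053864, -89.19948505])}
{'clock': 0.1, 'joints': array([69.05438898, 21.98904303,  2.51331173, 91.64133248, -1.02550974,
       66.53270613, -2.85832114]), 'qvel': array([ 0.04599808, -0.14675057,  0.14482137, -0.14056511,  0.07205554,
        0.01735841, -0.0174017 ]), 'joint_efforts': array([ 2.65252704e-03, -4.34731150e+01,  1.02919880e+00, -2.50454557e+01,
        1.08295420e-02,  5.41286150e-03,  2.94989138e-05]), 'ee_pos': array([ 0.1717266 , -0.62599937,  0.22998312]), 'tool_rot': array([-1.79859664e+02,  8.13170440e-03,  1.53458792e+01]), 'ft_force': array([-0.40118557,  0.12980557, -0.03153238]), 'wrist_torque': array([ 0.0208566 , -0.001377  ,  0.05431458]), 'grasp_force': 0.0, 'finger_gap': 0.08561982490202767}
```

View pics/scene0.png

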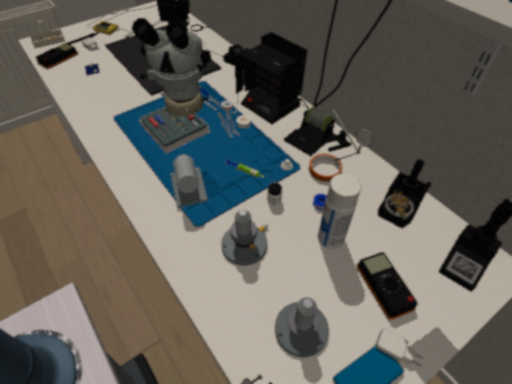

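View pics/top0.png

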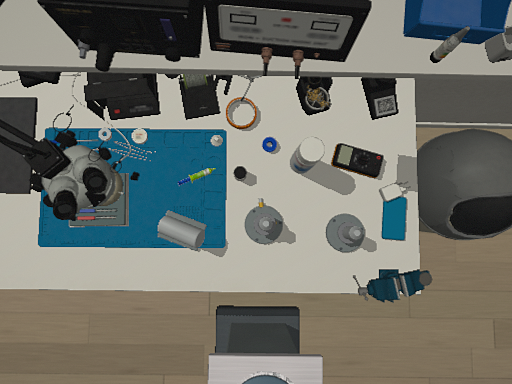

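```bash
python3 - <<'E'
import cv2,numpy as np
a=cv2.imread("pics/top0.png")[190:260,150:380];b=cv2.imread("pics/scene0.png")
A=cv2.resize(a,None,fx=3.4,fy=3.4,interpolation=2)
B=cv2.resize(b[140:360,160:340],None,fx=1.6,fy=1.6,interpolation=2)
B1=cv2.resize(b[140:270,160:280],None,fx=3,fy=3,interpolation=2); B2=cv2.resize(b[240:370,220:340],None,fx=3,fy=3,interpolation=2)[:340]
out=np.zeros((598,790,3),np.uint8); out[:238,:782]=A[:238]; out[238:598,:360]=B1[:360]; out[238:578,370:730]=B2
cv2.imwrite("pics/crop1.png",out)
E
```

```text
(no output)
```

View pics/crop1.png

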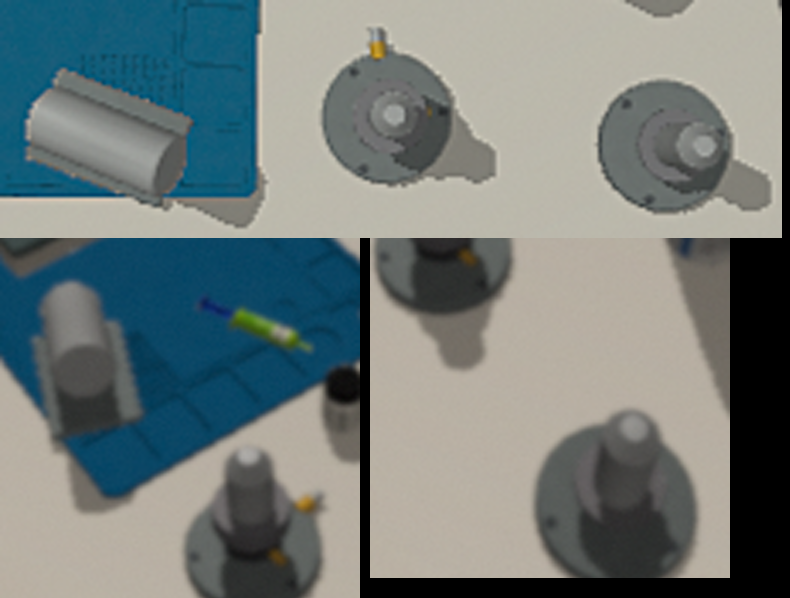

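```bash
cat > h.py <<'E'
import numpy as np
from scipy.spatial.transform import Rotation as R
def ray(c,u,v):
    d=R.from_euler('xyz',c['rotation'],degrees=True).apply([(u-c['cx'])/c['fx'],-(v-c['cy'])/c['fy'],-1])
    return np.array(c['position']),d/np.linalg.norm(d)
def tri(obs):
    A=np.zeros((3,3));b=np.zeros(3);rs=[ray(*o) for o in obs]
    for p,d in rs:
        M=np.eye(3)-np.outer(d,d);A+=M;b+=M@p
    x=np.linalg.solve(A,b)
    return x,[np.linalg.norm(np.cross(x-p,d)) for p,d in rs]
def atz(c,u,v,z):
    p,d=ray(c,u,v);return p+d*(z-p[2])/d[2]
def proj(c,X):
    q=R.from_euler('xyz',c['rotation'],degrees=True).inv().apply(np.atleast_2d(X)-c['position'])
    return np.c_[c['cx']+c['fx']*q[:,0]/-q[:,2],c['cy']-c['fy']*q[:,1]/-q[:,2]]
E
python3 - <<'E'
from h import *;import pickle
np.set_printoptions(precision=4,suppress=True)
d=pickle.load(open("c0.pkl","rb"));t=d['top'];s=d['scene']
print("peg",tri([(t,265.9,223.8),(s,243.3,212.3)]),"foot",atz(t,263.8,224.9,.012))
print("bottom",tri([(t,200,239.1),(s,187.7,184.7)]))
print("plainpeg",tri([(t,150+705/3.4,190+146/3.4),(s,220+262/3,240+190/3)]))
for u,v in((45,90),(30,147)):print("mouth",atz(t,150+u/3.4,190+v/3.4,.07))
print("jar",atz(t,240,173,.05),"can",atz(t,312,150,.2))
E
```

```text
peg (array([0.5144, 0.0092, 0.1308]), [np.float64(0.0016943815615066747), np.float64(0.0016943815615068432)]) foot [0.5119 0.0094 0.012 ]
bottom (array([0.4712, 0.1817, 0.0883]), [np.float64(0.0003488462682113422), np.float64(0.00034884626821142875)])
plainpeg (array([ 0.4931, -0.2243,  0.1317]), [np.float64(0.00015318076427617587), np.float64(0.00015318076427634403)])
mouth [0.5299 0.2847 0.07  ]
mouth [0.4846 0.295  0.07  ]
jar [0.6547 0.0792 0.05  ] can [ 0.6925 -0.0969  0.2   ]
```

The top and scene views show the beaker with its bottom disc at top px (200,239). The air peg, with the brass fitting, has its tip at (266,224), and the plain peg is at (357,233). I'll move the wrist camera in for a closer measurement.

```bash
cat >> h.py <<'E'
from scipy.linalg import logm,expm
def rows(pos,rot,n,cur=None):
    "equal tool-frame step from the measured pose to pos/rot(Rotation) in n rows"
    from bench import manip, imaging
    o=manip.get_obs();T=np.eye(4);G=np.eye(4)
    T[:3,:3]=R.from_euler('xyz',o['tool_rot'],degrees=True).as_matrix();T[:3,3]=o['ee_pos']
    G[:3,:3]=rot.as_matrix();G[:3,3]=pos
    S=expm(np.real(logm(np.linalg.inv(T)@G))/n)
    w=R.from_matrix(S[:3,:3]).as_rotvec(degrees=True)
    print(n,"x",np.round(S[:3,3],4),np.round(w,2),"clock",o['clock'],"F",np.round(o['ft_force'],2))
def tool(yaw,tilt):  # tool down, x at heading yaw, then tilted about tool y
    return R.from_euler('z',yaw,degrees=True)*R.from_euler('x',180,degrees=True)*R.from_euler('y',tilt,degrees=True)
E
python3 drive.py '[0.036,-0.019,-0.01,0,0,0,0.085,0.036,-0.019,-0.01,0,0,0,0.085,0.036,-0.019,-0.01,0,0,0,0.085,0.036,-0.019,-0.01,0,0,0,0.085,0.036,-0.019,-0.01,0,0,0,0.085]'
python3 drive.py '[0.036,-0.019,-0.01,0,0,0,0.085,0.036,-0.019,-0.01,0,0,0,0.085,0.036,-0.019,-0.01,0,0,0,0.085,0.036,-0.019,-0.01,0,0,0,0.085,0.036,-0.019,-0.01,0,0,0,0.085]'
python3 -c "
from h import *
rows([.43,.08,.33],tool(72,20),11)"
```

```text
clock: 0.6
ee_pos: [0.3212, -0.486, 0.2811]
tool_rot: [-179.9, 0.0, 15.3]
ft_force: [0.1, -0.6, -0.0]
finger_gap: 0.085
grasp_force: 0.0
clock: 1.1
ee_pos: [0.4695, -0.3469, 0.3311]
tool_rot: [-180.0, 0.0, 15.3]
ft_force: [0.6, -0.2, 0.2]
finger_gap: 0.085
grasp_force: 0.0
11 x [ 0.0234 -0.0329  0.0048] [ 0.89  1.67 -5.1 ] clock 1.1 F [ 0.6  -0.15  0.16]
```

```bash
python3 drive.py '[0.0234,-0.0329,0.0048,0.89,1.67,-5.1,0.085,0.0234,-0.0329,0.0048,0.89,1.67,-5.1,0.085,0.0234,-0.0329,0.0048,0.89,1.67,-5.1,0.085,0.0234,-0.0329,0.0048,0.89,1.67,-5.1,0.085,0.0234,-0.0329,0.0048,0.89,1.67,-5.1,0.085]'
python3 drive.py '[0.0234,-0.0329,0.0048,0.89,1.67,-5.1,0.085,0.0234,-0.0329,0.0048,0.89,1.67,-5.1,0.085,0.0234,-0.0329,0.0048,0.89,1.67,-5.1,0.085,0.0234,-0.0329,0.0048,0.89,1.67,-5.1,0.085,0.0234,-0.0329,0.0048,0.89,1.67,-5.1,0.085]'
python3 drive.py '[0.0234,-0.0329,0.0048,0.89,1.67,-5.1,0.085]'
python3 - <<'E'
from h import *;from bench import manip, imaging;import cv2,pickle
c=imaging.camera("wrist");pickle.dump(c,open("w1.pkl","wb"));cv2.imwrite("pics/w1.png",c["pixels"][:,:,::-1])
print({k:v for k,v in c.items() if k!="pixels"})
m=np.array([.336,.882,-.342]);b=np.array([.4712,.1817,.0883])
print(manip.get_obs()['joints'],proj(c,[b,b+.12*m,[.514,.009,.132]]))
E
```

```text
clock: 1.6
ee_pos: [0.5036, -0.1482, 0.3175]
tool_rot: [-177.4, -9.1, 40.9]
ft_force: [0.8, 0.6, 0.2]
finger_gap: 0.0849
grasp_force: 0.0
clock: 2.1
ee_pos: [0.4491, 0.0458, 0.3264]
tool_rot: [-179.2, -18.3, 66.9]
ft_force: [-0.5, 1.3, -0.1]
finger_gap: 0.0849
grasp_force: 0.0
clock: 2.2
ee_pos: [0.428, 0.0804, 0.3297]
tool_rot: [179.9, -20.0, 72.3]
ft_force: [0.2, -0.8, 0.7]
finger_gap: 0.0851
grasp_force: 0.0
{'fx': 284.80630481823806, 'fy': 284.80630481823806, 'cx': 260.46469131913636, 'cy': 189.98424932498924, 'position': array([0.43367317, 0.09820699, 0.48899538]), 'rotation': array([  3.81247231,  -0.07974674, -17.72708818])}
[ 29.19852598 -10.71387818 -28.03521152 116.92889254 -26.19092035
  69.00513543  -7.02896668] [[267.31697068 144.99715292]
 [270.4233237   80.77401323]
 [343.86964335 257.98823891]]
```

View pics/w1.png

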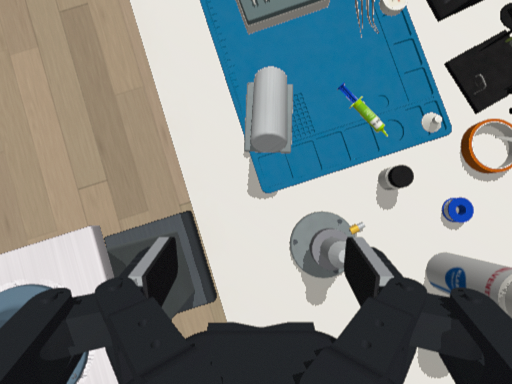

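```bash
python3 - <<'E'
import cv2,numpy as np
a=cv2.imread("pics/w1.png")
A=cv2.resize(a[60:160,230:310],None,fx=5,fy=5,interpolation=2);B=cv2.resize(a[200:290,280:365],None,fx=3.5,fy=3.5,interpolation=2)
o=np.zeros((500,700,3),np.uint8);o[:,:400]=A;o[:315,400:697]=B;cv2.imwrite("pics/w1c.png",o)
E
```

```text
Traceback (most recent call last):
ValueError: could not broadcast input array from shape (315,298,3) into shape (315,297,3)
```

```bash
python3 - <<'E'
import cv2,numpy as np
a=cv2.imread("pics/w1.png")
A=cv2.resize(a[60:160,230:310],None,fx=5,fy=5,interpolation=2);B=cv2.resize(a[200:290,280:364],None,fx=3.5,fy=3.5,interpolation=2)
o=np.zeros((500,700,3),np.uint8);o[:,:400]=A;o[:315,400:694]=B;cv2.imwrite("pics/w1c.png",o)
E
```

```text
(no output)
```

View pics/w1c.png

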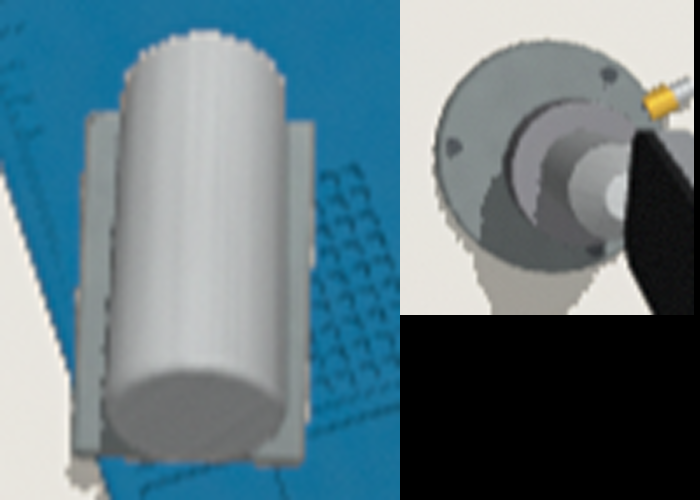

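```bash
python3 - <<'E'
from h import *;import pickle
np.set_printoptions(precision=4,suppress=True)
d=pickle.load(open("c0.pkl","rb"));t=d['top'];s=d['scene'];w=pickle.load(open("w1.pkl","rb"))
print(tri([(t,200,239.1),(s,187.7,184.7),(w,269.2,143)]),tri([(t,200,239.1),(w,269.2,143)]),tri([(s,187.7,184.7),(w,269.2,143)]))
b=tri([(t,200,239.1),(s,187.7,184.7),(w,269.2,143)])[0]
for h in(66,68,70,72,74,76):
    h=np.radians(h);m=np.array([np.cos(h)*.94,np.sin(h)*.94,-.342]);print(np.degrees(h),proj(w,[b,b+.114*m]))
print("foot",atz(w,323.1,244.6,.012),atz(t,263.8,224.9,.012),tri([(t,265.9,223.8),(s,243.3,212.3)])[0])
E
```

```text
(array([0.4724, 0.1827, 0.0876]), [np.float64(0.001766384625370986), np.float64(0.0007765278540123475), np.float64(0.002473238243988713)]) (array([0.4718, 0.1788, 0.1129]), [np.float64(0.0005664613882861038), np.float64(0.0005664613882861495)]) (array([0.474 , 0.1849, 0.0839]), [np.float64(0.0011745210315790542), np.float64(0.001174521031579059)])
66.0 [[267.922  144.1924]
 [274.4977  83.5997]]
68.0 [[267.922  144.1924]
 [272.1535  83.3878]]
70.0 [[267.922  144.1924]
 [269.8036  83.2557]]
72.0 [[267.922  144.1924]
 [267.4507  83.2034]]
74.0 [[267.922  144.1924]
 [265.0974  83.231 ]]
76.0 [[267.922  144.1924]
 [262.7466  83.3385]]
foot [0.5153 0.0102 0.012 ] [0.5119 0.0094 0.012 ] [0.5144 0.0092 0.1308]
```

```bash
python3 -c "
from h import *
rows([.4546,.1336,.1498],tool(70,45),5)"
```

```text
5 x [-0.0086  0.0027  0.0369] [-0.33  4.98  0.48] clock 2.25 F [-3.    3.26 -0.58]
```

```bash
python3 drive.py '[-0.0086,0.0027,0.0369,-0.33,4.98,0.48,0.085,-0.0086,0.0027,0.0369,-0.33,4.98,0.48,0.085,-0.0086,0.0027,0.0369,-0.33,4.98,0.48,0.085,-0.0086,0.0027,0.0369,-0.33,4.98,0.48,0.085,-0.0086,0.0027,0.0369,-0.33,4.98,0.48,0.085]'
python3 -c "
from h import *
rows([.4836,.2133,.0649],tool(70,45),5)
from bench import manip, imaging;print(manip.get_obs()['joints'])
import cv2,pickle
c=imaging.camera('wrist');pickle.dump(c,open('w2.pkl','wb'));cv2.imwrite('pics/w2.png',c['pixels'][:,:,::-1])
b=np.array([.4725,.183,.087]);m=np.array([.3214,.8830,-.342]);print(proj(c,[b,b+.12*m]))"
```

```text
clock: 2.75
ee_pos: [0.4611, 0.1244, 0.1489]
tool_rot: [179.6, -44.9, 69.3]
ft_force: [0.5, 0.1, -0.1]
finger_gap: 0.0852
grasp_force: 0.0
5 x [ 0.001  -0.0021  0.0248] [ 0.19  0.01 -0.1 ] clock 2.75 F [ 0.53  0.08 -0.12]
[ 30.08778723  11.33807466 -24.0856777  132.49562697 -63.28385114
  44.28715294  36.14834568]
[[247.6198064  199.21558956]
 [249.1852737  128.32499467]]
```

View pics/w2.png

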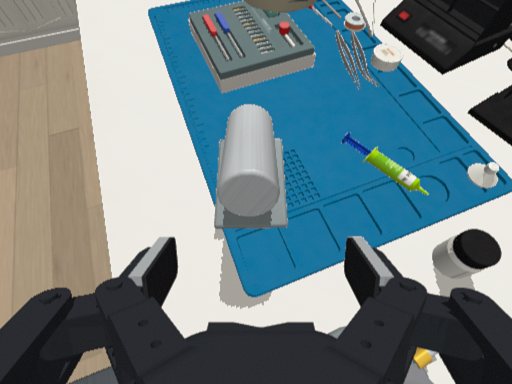

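```bash
python3 - <<'E'
from h import *;import pickle
np.set_printoptions(precision=4,suppress=True)
d=pickle.load(open("c0.pkl","rb"));t=d['top'];s=d['scene'];w=pickle.load(open("w1.pkl","rb"));x=pickle.load(open("w2.pkl","rb"))
print(x['position'],x['rotation'])
print(tri([(w,269.2,143),(x,249.5,193)]),tri([(t,200,239.1),(s,187.7,184.7),(w,269.2,143),(x,249.5,193)]))
b=np.array([.4725,.183,.087]);h=np.radians(70)
m=np.array([np.cos(h)*.94,np.sin(h)*.94,-.342]);e=np.array([-np.sin(h),np.cos(h),0]);n=np.cross(m,e)
for b in(b,b+[0,.002,.006],b+[0,.004,.004]):
  for c in(x,w,t,s):print(np.r_[proj(c,[b+.026*n,b-.026*n,b+.026*e,b-.026*e,b+.114*m])].round(1).tolist())
E
```

```text
[0.4427 0.0784 0.3009] [ 28.7205  -0.2904 -21.0403]
(array([0.4736, 0.1809, 0.101 ]), [np.float64(0.00024379913239952453), np.float64(0.0002437991323995708)]) (array([0.473 , 0.1829, 0.0903]), [np.float64(0.0024538856954262026), np.float64(0.002813518150500768), np.float64(0.0014565356837802634), np.float64(0.0037836421008138497)])
[[246.6, 174.9], [248.5, 220.3], [216.7, 199.6], [278.5, 198.8], [249.1, 130.9]]
[[268.6, 133.4], [267.2, 153.5], [249.7, 143.4], [286.1, 144.8], [269.8, 83.2]]
[[195.4, 237.4], [203.7, 239.5], [196.0, 247.7], [203.2, 229.2], [164.9, 224.3]]
[[185.8, 175.1], [189.9, 193.7], [177.1, 186.8], [198.5, 182.3], [183.4, 164.8]]
[[245.4, 168.7], [247.5, 215.7], [215.0, 194.3], [278.0, 193.5], [248.4, 126.1]]
[[268.3, 130.8], [266.9, 151.5], [249.1, 141.0], [286.0, 142.5], [269.5, 80.4]]
[[194.4, 237.4], [202.7, 239.5], [195.0, 247.8], [202.2, 229.2], [163.8, 224.2]]
[[185.0, 172.9], [189.1, 191.6], [176.3, 184.6], [197.8, 180.1], [182.7, 162.8]]
[[244.6, 168.1], [246.9, 214.7], [214.6, 193.5], [276.9, 192.6], [247.8, 126.0]]
[[267.8, 129.8], [266.5, 150.5], [248.8, 140.1], [285.4, 141.5], [269.1, 79.8]]
[[193.7, 237.4], [202.0, 239.5], [194.3, 247.8], [201.6, 229.2], [163.2, 224.2]]
[[184.7, 172.9], [188.8, 191.6], [176.0, 184.7], [197.5, 180.2], [182.5, 162.9]]
```

The beaker's bottom disc is centred at about (249,193) and sits midway between the fingers. All views together put it at about (0.4735, 0.183, 0.090), so I'm approaching.

```bash
python3 -c "
from h import *
rows([.4842,.2133,.0679],tool(70,45),5)"
python3 drive.py '[0.003,-0.002,0.024,0.19,0,-0.1,0.085,0.001,-0.002,0.024,0.19,0,-0.1,0.085,0,-0.002,0.024,0.19,0,-0.1,0.085,0,-0.002,0.024,0.19,0,-0.1,0.085,0,-0.002,0.024,0.19,0,-0.1,0.085]'
python3 -c "
from h import *
rows([.4842,.2133,.0679],tool(70,45),1)"
```

```text
5 x [ 0.0028 -0.0007  0.0232] [ 0.03 -0.   -0.26] clock 2.8 F [-4.58 -1.14 -5.98]
clock: 3.3
ee_pos: [0.4831, 0.2111, 0.0683]
tool_rot: [-179.9, -44.9, 70.1]
ft_force: [0.8, -0.0, 1.5]
finger_gap: 0.0851
grasp_force: 0.0
1 x [0.0015 0.0003 0.002 ] [-0.14  0.12  0.07] clock 3.3 F [ 0.75 -0.05  1.46]
```

```bash
python3 drive.py '[0.001,0,0.002,0,0,0,0.07,0,0,0,0,0,0,0.06,0,0,0,0,0,0,0.055,0,0,0,0,0,0,0.05,0,0,0,0,0,0,0.045]'
python3 drive.py '[0,0,0,0,0,0,0.03,0,0,0,0,0,0,0.03,0,0,0,0,0,0,0.03,0,0,0,0,0,0,0.03,0,0,0,0,0,0,0.03]'
```

```text
clock: 3.8
ee_pos: [0.4835, 0.2115, 0.0682]
tool_rot: [-180.0, -44.9, 70.0]
ft_force: [-3.2, -3.0, 4.7]
finger_gap: 0.0501
grasp_force: 60.9
clock: 4.3
ee_pos: [0.4835, 0.2115, 0.0683]
tool_rot: [-180.0, -44.9, 70.0]
ft_force: [-2.2, -3.8, 4.9]
finger_gap: 0.0498
grasp_force: 60.9
```

```bash
python3 drive.py '[0.004,0,-0.004,0,0,0,0.03,0.011,0,-0.011,0,0,0,0.03,0.02,0,-0.02,0,0,0,0.03,0.028,0,-0.028,0,0,0,0.03,0.028,0,-0.028,0,0,0,0.03]'
python3 drive.py '[0.028,0,-0.028,0,0,0,0.03,0.014,0,-0.014,0,0,0,0.03,0,0,0,0,0,0,0.03]'
python3 - <<'E'
from h import *;from bench import manip, imaging;import cv2,pickle
d={};ims=[]
for n in("wrist","scene"):
    d[n]=imaging.camera(n)
pickle.dump(d,open("d2.pkl","wb"))
a=d["wrist"]["pixels"][:,:,::-1];b=cv2.resize(d["scene"]["pixels"][80:272,120:280,::-1],None,fx=1.79,fy=2,interpolation=2)
cv2.imwrite("pics/lift.png",np.hstack([a,b[:384]]))
rows([.45,.14,.33],tool(70,-25),9)
E
```

```text
clock: 4.8
ee_pos: [0.482, 0.2123, 0.1968]
tool_rot: [-179.7, -44.8, 70.0]
ft_force: [1.0, 0.1, -1.1]
finger_gap: 0.0497
grasp_force: 62.4
clock: 5.1
ee_pos: [0.4852, 0.2128, 0.2592]
tool_rot: [179.5, -44.9, 70.5]
ft_force: [0.4, -0.5, -1.6]
finger_gap: 0.05
grasp_force: 62.5
9 x [-0.007  -0.0007 -0.0109] [-0.01 -7.76  0.02] clock 5.2 F [-0.53  0.24 -1.81]
```

View pics/lift.png

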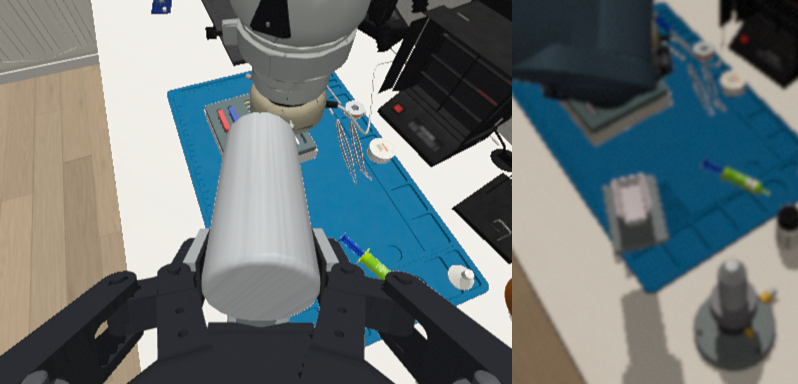

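The beaker is lifted and gripped squarely. In the wrist picture its bottom disc spans columns 202–320 and the far rim is at about (263,114). I'll check its pose in the hand against a model.

```bash
python3 - <<'E'
from h import *;from bench import manip, imaging;import pickle,cv2
from scipy.optimize import minimize
np.set_printoptions(precision=4,suppress=True)
c=pickle.load(open("d2.pkl","rb"))["wrist"]
o=manip.get_obs();Rt=R.from_euler('xyz',o['tool_rot'],degrees=True);p=o['ee_pos']
a=np.radians(np.arange(0,360,3))
def pts(s,back,ang):  # axis in tool frame: z rotated toward +x by ang
    m=np.array([np.sin(np.radians(ang)),0,np.cos(np.radians(ang))]);e=np.array([0,1,0]);n=np.cross(e,m)
    b=np.array([0,0,-back])-s*m
    C=b+.026*(np.cos(a)[:,None]*e+np.sin(a)[:,None]*n)
    return proj(c,p+Rt.apply(C)),proj(c,p+Rt.apply(C+.12*m))
for s,bk,an in((.017,.023,25),(.017,.023,20),(.017,.023,30),(.017,.018,25),(.022,.023,25),(.012,.023,25)):
    A,B=pts(s,bk,an);print(s,bk,an,"disc",A.min(0),A.max(0),"mouth",B.min(0),B.max(0))
im=c['pixels'];cv2.imwrite("pics/liftc.png",cv2.resize(im[100:340,180:340,::-1],None,fx=2.5,fy=2.5,interpolation=2))
E
```

```text
0.017 0.023 25 disc [195.5955 270.6907] [314.5835 329.5832] mouth [222.5124 121.1221] [291.2546 179.0914]
0.017 0.023 20 disc [195.2606 263.3629] [314.9285 332.7929] mouth [223.4155 131.3252] [290.3814 189.4087]
0.017 0.023 30 disc [195.9755 278.1172] [314.2272 326.0644] mouth [221.4378 110.9306] [292.2839 168.8173]
0.017 0.018 25 disc [197.9733 263.788 ] [312.4997 322.3617] mouth [223.3074 120.8091] [290.545 177.653]
0.022 0.023 25 disc [193.5791 282.5271] [316.3301 340.1057] mouth [221.8538 124.587 ] [291.8257 182.9924]
0.012 0.023 25 disc [197.4917 259.6487] [312.9509 319.6022] mouth [223.1481 117.786 ] [290.7045 175.3144]
```

View pics/liftc.png

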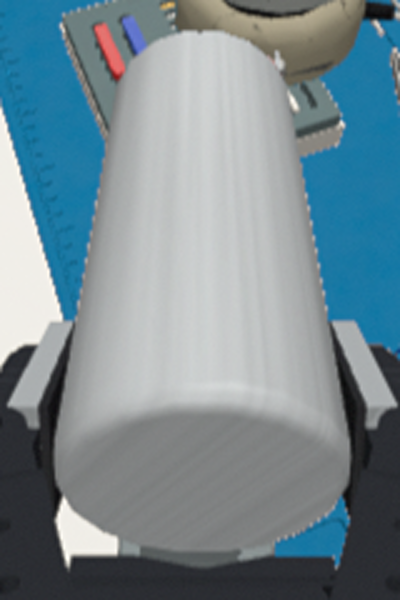

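```bash
python3 -c "
from h import *
rows([.5125,-.0004,.31],tool(80,-25.5),10)"
```

```text
10 x [-0.0192  0.0088 -0.0104] [ 0.17 -7.01 -1.03] clock 5.2 F [-0.53  0.24 -1.81]
```

```bash
python3 drive.py '[-0.0192,0.0088,-0.0104,0.17,-7,-1,0.03,-0.0192,0.0088,-0.0104,0.17,-7,-1,0.03,-0.0192,0.0088,-0.0104,0.17,-7,-1,0.03,-0.0192,0.0088,-0.0104,0.17,-7,-1,0.03,-0.0192,0.0088,-0.0104,0.17,-7,-1,0.03]'
python3 drive.py '[-0.0192,0.0088,-0.0104,0.17,-7,-1,0.03,-0.0192,0.0088,-0.0104,0.17,-7,-1,0.03,-0.0192,0.0088,-0.0104,0.17,-7,-1,0.03,-0.0192,0.0088,-0.0104,0.17,-7,-1,0.03,-0.0192,0.0088,-0.0104,0.17,-7,-1,0.03]'
python3 drive.py '[0,0,0,0,0,0,0.03,0,0,0,0,0,0,0.03]'
python3 - <<'E'
from h import *;from bench import manip, imaging;import cv2,pickle
np.set_printoptions(precision=4,suppress=True)
d={}
for n in("top","scene"): d[n]=imaging.camera(n)
pickle.dump(d,open("d3.pkl","wb"))
o=manip.get_obs();print(o['joints'],o['ee_pos'],o['tool_rot'])
a=cv2.resize(d["scene"]["pixels"][80:280,170:310,::-1],None,fx=3,fy=3,interpolation=2);b=cv2.resize(d["top"]["pixels"][160:280,210:300,::-1],None,fx=4,fy=4,interpolation=2)
im=np.zeros((600,790,3),np.uint8);im[:,:420]=a;im[:480,430:790]=b;cv2.imwrite("pics/flip.png",im)
rows([.5125,-.0004,.31],tool(80,-25.5),1)
E
```

```text
clock: 5.7
ee_pos: [0.49, 0.0954, 0.2486]
tool_rot: [178.9, -9.4, 75.1]
ft_force: [-0.6, 1.2, -1.9]
finger_gap: 0.0498
grasp_force: 62.4
clock: 6.2
ee_pos: [0.512, -0.0018, 0.3079]
tool_rot: [-179.5, 25.6, 79.9]
ft_force: [-0.2, 0.7, -2.4]
finger_gap: 0.0495
grasp_force: 62.4
clock: 6.4
ee_pos: [0.5119, 0.0001, 0.3073]
tool_rot: [-179.6, 25.1, 79.9]
ft_force: [0.7, -0.6, -1.1]
finger_gap: 0.0501
grasp_force: 62.5
[  7.2652  11.5547 -28.7952 100.6343  26.6706  84.4777 -38.2384] [ 0.5117 -0.0011  0.3083] [-179.6863   25.2076   79.7641]
1 x [ 0.      0.0006 -0.0018] [-0.41 -0.29 -0.21] clock 6.5 F [ 1.2   0.73 -1.6 ]
```

View pics/flip.png

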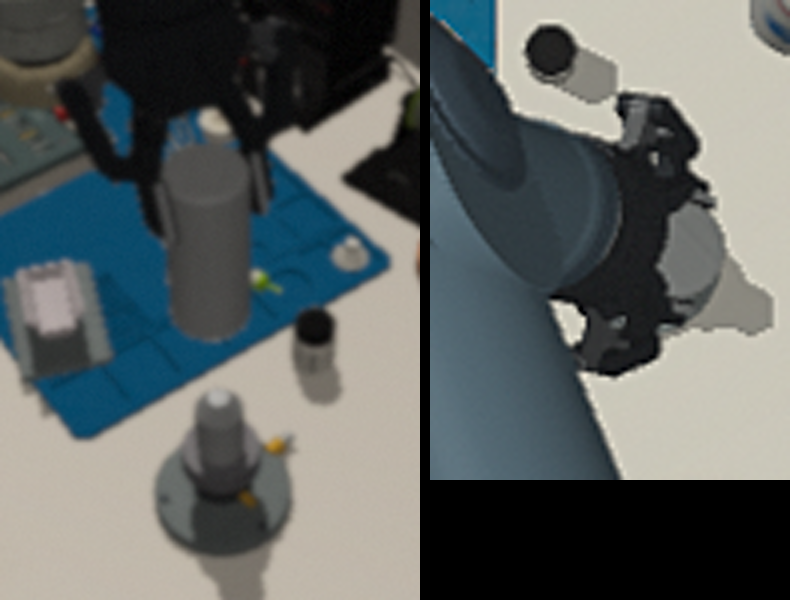

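```bash
cat > cmpb.py <<'E'
from h import *;from bench import manip, imaging;import pickle
np.set_printoptions(precision=1,suppress=True)
d=pickle.load(open("d3.pkl","rb"));o=manip.get_obs();Rt=R.from_euler('xyz',o['tool_rot'],degrees=True);p=o['ee_pos']
a=np.radians(np.arange(0,360,3))
def cr(c):
    return lambda P:(P-[170,80])*3 if c=='scene' else (P-[210,160])*4+[430,0]
for s,bk,an,ro in((.0115,.023,25.2,0),(.0115,.023,28,0),(.0115,.023,25.2,3),(.0145,.023,25.2,0)):
    m=R.from_euler('zy',[0,an],degrees=True).apply([0,np.sin(np.radians(ro)),np.cos(np.radians(ro))]);e=np.cross([1,0,0],m);e/=np.linalg.norm(e);e=-e;n=np.cross(e,m)
    b=np.array([0,0,-bk])-s*m;C=b+.026*(np.cos(a)[:,None]*e+np.sin(a)[:,None]*n)
    print(s,bk,an,ro,"axis world",(Rt.apply(m)*1000), "mouth mm",(p+Rt.apply(b+.12*m))*1000)
    for k in("scene","top"):
        A=cr(k)(proj(d[k],p+Rt.apply(C)));B=cr(k)(proj(d[k],p+Rt.apply(C+.12*m)))
        print("  ",k,"bot",A.min(0),A.max(0),"mouth",B.min(0),B.max(0))
P=np.array([[.5142,.0093,.132]]);print("peg",cr('scene')(proj(d['scene'],P)))
E
python3 cmpb.py
```

```text
0.0115 0.023 25.2 0 axis world [   -4.9     0.8 -1000. ] mouth mm [513.1   8.6 220.7]
   scene bot [159.5 146. ] [252.  208.7] mouth [171.7 286. ] [252.4 347.1]
   top bot [628.4 195.7] [730.1 297.8] mouth [620.  207.8] [708.9 297.1]
0.0115 0.023 28 0 axis world [   3.9   48.8 -998.8] mouth mm [514.   13.8 220.8]
   scene bot [159.8 145.1] [252.5 210.9] mouth [168.5 279.4] [248.9 342.3]
   top bot [629.6 195.9] [730.9 298. ] mouth [611.2 206. ] [699.8 295.3]
0.0115 0.023 25.2 3 axis world [  46.6   -8.7 -998.9] mouth mm [518.7   7.6 220.8]
   scene bot [158.7 145.5] [251.  209.9] mouth [180.  282.5] [260.3 344.6]
   top bot [628.2 196.8] [729.9 298.9] mouth [621.9 198.2] [710.8 287.4]
0.0145 0.023 25.2 0 axis world [   -4.9     0.8 -1000. ] mouth mm [513.1   8.6 223.7]
   scene bot [159.1 142. ] [252.  204.7] mouth [171.5 283. ] [252.4 344.1]
   top bot [628.6 195.4] [730.7 297.9] mouth [620.2 207.5] [709.4 297.1]
peg [[217.1 396.2]]
```

```bash
python3 - <<'E'
from h import *;import pickle
d=pickle.load(open("d3.pkl","rb"))
for u,v in((265.9,223.8),):print(atz(d['top'],u,v,.132))
for u,v in((170+219/3,80+397/3),(243.3,212.3)):print(atz(d['scene'],u,v,.132))
for k,w in(("top",(210+(730-430)/4,160+247/4)),("top",(210+(724.5-430)/4,160+247/4))):print(atz(d[k],*w,.34))
for w in((205.7,177),(205.5,176)):print(atz(d["scene"],170+w[0]/3,80+w[1]/3,.34))
E
```

```text
[0.51290527 0.01005971 0.132     ]
[0.51486129 0.00791794 0.132     ]
[0.51542569 0.00761574 0.132     ]
[ 0.51384247 -0.01747931  0.34      ]
[ 0.51380237 -0.01466393  0.34      ]
[0.51377257 0.00884557 0.34      ]
[0.5141478  0.00959721 0.34      ]
```

The beaker is upside down above the air peg. In the crop the peg tip is at (219,398) and the beaker mouth is centred at about (210,~310). I'll correct the tilt by about 1.5° and lower to just above the peg.

```bash
python3 -c "
from h import *
rows([.5122,-.0022,.236],tool(80,-26.8),4)"
```

```text
4 x [0.0076 0.0002 0.0164] [-0.1  -0.4  -0.05] clock 6.5 F [ 1.2   0.73 -1.6 ]
```

```bash
python3 drive.py '[0.0076,0.0002,0.0164,-0.1,-0.4,0,0.03,0.0076,0.0002,0.0164,-0.1,-0.4,0,0.03,0.0076,0.0002,0.0164,-0.1,-0.4,0,0.03,0.0076,0.0002,0.0164,-0.1,-0.4,0,0.03,0,0,0,0,0,0,0.03]'
python3 drive.py '[0,0,0,0,0,0,0.03,0,0,0,0,0,0,0.03,0,0,0,0,0,0,0.03]'
python3 - <<'E'
from h import *;from bench import manip, imaging;import cv2,pickle
np.set_printoptions(precision=4,suppress=True)
rows([.5122,-.0022,.220],tool(80,-26.8),1)
d={"scene":imaging.camera("scene")};pickle.dump(d,open("d4.pkl","wb"))
cv2.imwrite("pics/hov.png",cv2.resize(d["scene"]["pixels"][110:260,180:310,::-1],None,fx=4,fy=4,interpolation=2))
E
```

```text
clock: 7.0
ee_pos: [0.5109, -0.0026, 0.2337]
tool_rot: [-179.8, 27.0, 80.0]
ft_force: [-0.6, 0.0, -1.2]
finger_gap: 0.0498
grasp_force: 62.5
clock: 7.3
ee_pos: [0.5145, -0.0018, 0.239]
tool_rot: [179.6, 26.8, 79.7]
ft_force: [-0.1, -0.7, -1.5]
finger_gap: 0.0497
grasp_force: 62.5
1 x [ 0.0079 -0.0023  0.0173] [ 0.29  0.01 -0.31] clock 7.3 F [-0.12 -0.65 -1.5 ]
```

View pics/hov.png

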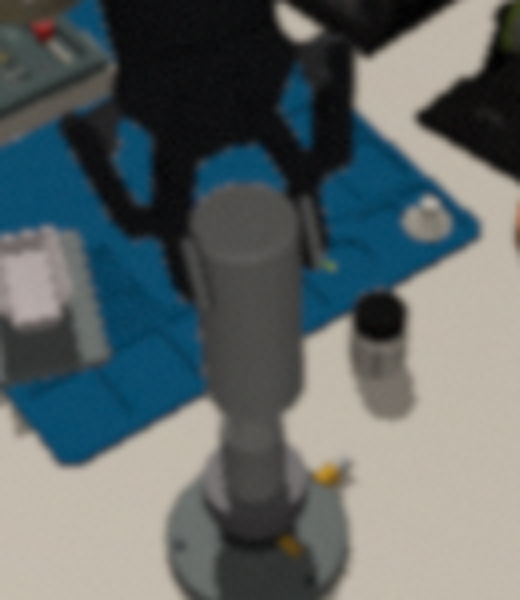

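Mouth at columns 203–303 and peg at 222–282, both centred at about 252, so they line up. Lowering in steps, watching the force.

```bash
python3 drive.py '[0.0045,0,0.009,0,0,0,0.03,0.0045,0,0.009,0,0,0,0.03,0,0,0,0,0,0,0.03]'
python3 drive.py '[0.0045,0,0.009,0,0,0,0.03,0,0,0,0,0,0,0.03]'
python3 drive.py '[0.0045,0,0.009,0,0,0,0.03,0,0,0,0,0,0,0.03,0,0,0,0,0,0,0.03]'
```

```text
clock: 7.65
ee_pos: [0.5122, -0.0027, 0.2157]
tool_rot: [179.9, 26.9, 79.8]
ft_force: [0.1, 0.0, -2.1]
finger_gap: 0.0499
grasp_force: 62.5
clock: 7.85
ee_pos: [0.5127, -0.0025, 0.2061]
tool_rot: [179.9, 26.9, 79.8]
ft_force: [-0.7, 0.2, -1.1]
finger_gap: 0.0496
grasp_force: 62.5
clock: 8.15
ee_pos: [0.5135, -0.0022, 0.1973]
tool_rot: [179.8, 26.9, 79.8]
ft_force: [-0.5, 1.0, -1.7]
finger_gap: 0.0497
grasp_force: 62.7
```

```bash
python3 drive.py '[0.0023,0,0.0045,0,0,0,0.03,0,0,0,0,0,0,0.03]'
python3 drive.py '[0.0023,0,0.0045,0,0,0,0.03,0,0,0,0,0,0,0.03,0,0,0,0,0,0,0.03]'
python3 drive.py '[0.0014,0,0.0027,0,0,0,0.03,0,0,0,0,0,0,0.03]'
python3 drive.py '[0.0009,0,0.0018,0,0,0,0.03,0,0,0,0,0,0,0.03]'
```

```text
clock: 8.35
ee_pos: [0.5137, -0.0022, 0.1922]
tool_rot: [179.7, 26.8, 79.7]
ft_force: [0.2, 0.7, -2.0]
finger_gap: 0.0498
grasp_force: 62.7
clock: 8.65
ee_pos: [0.5137, -0.0022, 0.1874]
tool_rot: [179.7, 26.9, 79.7]
ft_force: [0.8, 1.0, -1.8]
finger_gap: 0.0498
grasp_force: 62.7
clock: 8.85
ee_pos: [0.5138, -0.0022, 0.1842]
tool_rot: [179.7, 26.9, 79.7]
ft_force: [1.2, 0.6, -0.9]
finger_gap: 0.0502
grasp_force: 62.7
clock: 9.05
ee_pos: [0.5138, -0.0022, 0.1823]
tool_rot: [179.7, 26.9, 79.7]
ft_force: [-0.4, 0.4, -2.0]
finger_gap: 0.0498
grasp_force: 62.7
```

```bash
for i in 1; do :; done
python3 drive.py '[0.0009,0,0.0018,0,0,0,0.03,0,0,0,0,0,0,0.03]'|sed -n '1,4p'
python3 drive.py '[0.0009,0,0.0018,0,0,0,0.03,0,0,0,0,0,0,0.03]'|sed -n '1,4p'
python3 drive.py '[0.0009,0,0.0018,0,0,0,0.03,0,0,0,0,0,0,0.03]'|sed -n '1,4p'
```

```text
clock: 9.25
ee_pos: [0.5138, -0.0022, 0.1803]
tool_rot: [179.7, 26.8, 79.7]
ft_force: [-0.3, -0.3, -0.2]
clock: 9.45
ee_pos: [0.5138, -0.0023, 0.1782]
tool_rot: [179.7, 26.9, 79.7]
ft_force: [0.7, 1.7, -1.8]
clock: 9.65
ee_pos: [0.5138, -0.0022, 0.1762]
tool_rot: [179.7, 26.8, 79.7]
ft_force: [-0.7, 0.2, -1.6]
```

```bash
python3 drive.py '[0.0009,0,0.0018,0,0,0,0.03,0,0,0,0,0,0,0.03]'|sed -n '2p;4p'
python3 drive.py '[0.0009,0,0.0018,0,0,0,0.03,0,0,0,0,0,0,0.03]'|sed -n '2p;4p'
python3 drive.py '[0.0009,0,0.0018,0,0,0,0.03,0,0,0,0,0,0,0.03]'|sed -n '2p;4p'
```

```text
ee_pos: [0.5138, -0.0023, 0.1742]
ft_force: [0.8, 0.7, -1.8]
ee_pos: [0.5138, -0.0023, 0.1722]
ft_force: [0.8, 1.3, -2.2]
ee_pos: [0.5138, -0.0023, 0.1702]
ft_force: [-0.3, 1.1, -2.1]
```

```bash
python3 drive.py '[0.0009,0,0.0018,0,0,0,0.03,0,0,0,0,0,0,0.03]'|sed -n '2p;4p'
python3 drive.py '[0.0009,0,0.0018,0,0,0,0.03,0,0,0,0,0,0,0.03]'|sed -n '2p;4p'
python3 drive.py '[0.0009,0,0.0018,0,0,0,0.03,0,0,0,0,0,0,0.03]'|sed -n '2p;4p'
```

```text
ee_pos: [0.5139, -0.0023, 0.1682]
ft_force: [0.1, 0.1, -1.8]
ee_pos: [0.5139, -0.0023, 0.1661]
ft_force: [0.0, 2.2, -1.5]
ee_pos: [0.5139, -0.0023, 0.1641]
ft_force: [1.1, 0.9, -1.8]
```

```bash
python3 drive.py '[0.0009,0,0.0018,0,0,0,0.03,0,0,0,0,0,0,0.03]'|sed -n '2p;4p'
python3 drive.py '[0.0009,0,0.0018,0,0,0,0.03,0,0,0,0,0,0,0.03]'|sed -n '2p;4p'
```

```text
ee_pos: [0.5139, -0.0023, 0.1621]
ft_force: [0.1, 0.2, -1.9]
ee_pos: [0.5139, -0.0024, 0.1601]
ft_force: [0.5, 2.0, -1.5]
```

```bash
python3 drive.py '[0.0009,0,0.0018,0,0,0,0.03,0,0,0,0,0,0,0.03]'|sed -n '2p;4p'
python3 drive.py '[0.0009,0,0.0018,0,0,0,0.03,0,0,0,0,0,0,0.03]'|sed -n '2p;4p'
python3 drive.py '[0.0009,0,0.0018,0,0,0,0.03,0,0,0,0,0,0,0.03]'|sed -n '1p;2p;4p'
```

```text
ee_pos: [0.5139, -0.0024, 0.1581]
ft_force: [-0.3, 0.9, -2.6]
ee_pos: [0.5139, -0.0024, 0.1561]
ft_force: [0.2, 1.8, -2.9]
clock: 11.85
ee_pos: [0.5139, -0.0024, 0.1541]
ft_force: [-0.6, 0.8, -1.6]
```

```bash
python3 drive.py '[0.0009,0,0.0018,0,0,0,0.03,0,0,0,0,0,0,0.03]'|sed -n '2p;4p'
python3 drive.py '[0.0009,0,0.0018,0,0,0,0.03,0,0,0,0,0,0,0.03]'|sed -n '2p;4p'
python3 drive.py '[0.0009,0,0.0018,0,0,0,0.03,0,0,0,0,0,0,0.03]'|sed -n '1p;2p;4p'
```

```text
ee_pos: [0.5141, -0.0024, 0.1526]
ft_force: [-0.8, 2.2, 1.1]
ee_pos: [0.5141, -0.0024, 0.1506]
ft_force: [-0.4, 1.0, 3.1]
clock: 12.45
ee_pos: [0.5142, -0.0024, 0.1485]
ft_force: [-1.6, 2.0, 3.2]
```

The seat is found: contact came at TCP z ≈ 0.153. Next I press to about 11 mm of travel and hold.

```bash
python3 drive.py '[0.0015,0,0.0029,0,0,0,0.03,0.0015,0,0.0029,0,0,0,0.03,0,0,0,0,0,0,0.03]'|sed -n '1p;2p;4p'
python3 drive.py '[0,0,0,0,0,0,0.03,0,0,0,0,0,0,0.03]'|sed -n '1p;2p;4p'
```

```text
clock: 12.75
ee_pos: [0.5142, -0.0025, 0.1421]
ft_force: [-1.1, 1.6, 6.0]
clock: 12.95
ee_pos: [0.5143, -0.0025, 0.1424]
ft_force: [-2.0, 1.4, 6.6]
```

```bash
python3 drive.py '[0,0,0,0,0,0,0.03,0,0,0,0,0,0,0.03]'|sed -n '1p;2p;4p'
python3 drive.py '[-0.0022,0,-0.0043,0,0,0,0.03,-0.0022,0,-0.0043,0,0,0,0.03,-0.0002,0,-0.0004,0,0,0,0.03,0,0,0,0,0,0,0.03]'|sed -n '1p;2p;4p'
```

```text
clock: 13.15
ee_pos: [0.5143, -0.0025, 0.1425]
ft_force: [-2.4, 2.2, 7.5]
clock: 13.55
ee_pos: [0.5142, -0.0025, 0.1519]
ft_force: [-0.5, 1.7, 2.2]
```

```bash
python3 drive.py '[-0.0005,0,-0.001,0,0,0,0.03,0,0,0,0,0,0,0.03,0,0,0,0,0,0,0.03]'|sed -n '1p;2p;4p'
python3 drive.py '[0,0,0,0,0,0,0.03,0,0,0,0,0,0,0.03]'|sed -n '1p;2p;4p'
```

```text
clock: 13.85
ee_pos: [0.5142, -0.0025, 0.1528]
ft_force: [0.6, 1.5, 1.5]
clock: 14.05
ee_pos: [0.5141, -0.0024, 0.1529]
ft_force: [0.5, 1.4, 0.5]
```

```bash
python3 drive.py '[0,0,0,0,0,0,0.056,0,0,0,0,0,0,0.06,0,0,0,0,0,0,0.07,0,0,0,0,0,0,0.085,0,0,0,0,0,0,0.085]'
python3 drive.py '[0,0,0,0,0,0,0.085,0,0,0,0,0,0,0.085]'|sed -n '1p;4,6p'
```

```text
clock: 14.55
ee_pos: [0.5139, -0.0026, 0.1529]
tool_rot: [179.7, 26.9, 79.7]
ft_force: [0.0, 0.2, -0.2]
finger_gap: 0.085
grasp_force: 0.0
clock: 14.75
ft_force: [-0.8, -1.0, 0.7]
finger_gap: 0.0848
grasp_force: 0.0
```

```bash
python3 drive.py '[0,0,-0.01,0,0,0,0.085,0,0,-0.02,0,0,0,0.085,0,0,-0.03,0,0,0,0.085,0,0,-0.03,0,0,0,0.085,0,0,-0.03,0,0,0,0.085]'
python3 drive.py '[0,0,-0.03,0,0,0,0.085,0,0,-0.02,0,0,0,0.085,0,0,0,0,0,0,0.085]'|sed -n '1,4p'
python3 - <<'E'
from h import *;from bench import manip, imaging;import cv2,pickle
c=imaging.camera("scene");pickle.dump(c,open("d5.pkl","wb"));h=pickle.load(open("d4.pkl","rb"))["scene"]
im=c["pixels"].astype(int)
# beaker at seat: predicted outline vs vertical edges in grey rows
for z,lab in((.185,"bottom"),(.125,"mid"),(.07,"mouth")):
    p=proj(c,[[.514,.0085,z]])[0];u,v=p.round().astype(int)
    print(lab,p.round(1),im[v,u-24:u+25:2].mean(1).round().astype(int).tolist())
cv2.imwrite("pics/end.png",c["pixels"][:,:,::-1])
E
```

```text
clock: 15.25
ee_pos: [0.523, 0.052, 0.2618]
tool_rot: [179.7, 26.8, 79.7]
ft_force: [0.1, 0.4, 0.9]
finger_gap: 0.0848
grasp_force: 0.0
clock: 15.55
ee_pos: [0.5285, 0.0766, 0.3084]
tool_rot: [179.3, 26.6, 79.7]
ft_force: [0.8, -0.5, -0.3]
bottom [241.7 196.7] [61, 63, 59, 53, 60, 65, 105, 162, 176, 179, 175, 162, 140, 127, 112, 109, 98, 80, 84, 142, 178, 178, 178, 178, 156]
mid [242.6 214.3] [75, 118, 155, 175, 179, 178, 143, 68, 62, 64, 68, 70, 71, 73, 71, 69, 68, 65, 96, 167, 179, 178, 178, 179, 177]
mouth [243.3 228.7] [181, 178, 179, 177, 168, 132, 109, 79, 63, 65, 70, 72, 72, 73, 71, 70, 68, 65, 65, 84, 104, 98, 81, 93, 130]
```

```bash
python3 -c "
from bench import manip, imaging;print(manip.finish_job())"
```

```text
the job is handed in; nothing more can be done
None
```

The beaker is upside down on the air-drying peg and released, and the job was handed in at about 15.6 s; I was not shown the judging result. The seat was found by feel, pressed about 11 mm of its 14 mm at roughly 8–9 N for about half a second, then let rise, and a pixel check on the last camera picture shows the beaker upright on the peg.

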